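# Open the sensory jar in its bamboo stand

## Robot

A 7-joint arm with a two-finger parallel gripper is mounted at the origin on the work surface. World frame = base frame: x ahead of the robot, y to its left, z up, the work surface at z = 0. Lengths are in mm, angles in rad, forces in N, time in s.
With the tool pointing down it reaches from about 350 to 900 mm from the base axis. Payload 7.2 kg.
Tool frame: the origin (TCP) lies on the front face of the gripper's body, between the roots of the fingers; the fingertips stand 80 mm ahead of it and the grasp point (between the pads) lies 61 mm ahead of it; z points along the fingers, y is the direction in which the jaws open and shut (so a half turn about z gives the same grasp; the last joint's range is limited). The gripper opens to 88 mm and grips with 3 to 60 N. Pads are 20 mm wide; open, the fingers measure 115 mm over their backs; the gripper's body (75 mm by 178 mm) begins 61 mm behind the grasp point.
Start: joints at [-1.21, 0.411, -0.013, 1.596, 0.006, 1.134, -0.082], TCP at [259.871, 568.413, 302.653] pointing down, gripper open.
Joint ranges: [-2.95, 2.95], [-0.29, 1.99], [-1.47, 1.44], [0.14, 2.54], [-1.03, 4.17], [0.13, 1.85], [-2.86, 2.86]. Speed limits (rad/s): [2.39, 2.39, 3.01, 3.01, 3.14, 3.14, 3.14].

## Interface

Orientations are given as a unit quaternion [x, y, z, w].
In Python, from station import r gives the robot as it stands.
- The arm moves only by the tool servo_tool, never from a script. Its argument "increments" is a list of rows, each a list of 7 numbers: the opening, from 0 (shut) to 1 (fully open), then the shift along the world's x, y, z scaled (see below), then the turn, a rotation vector about the world's x, y, z scaled (see below). A call has 1 to 10 rows; each row is the pose to reach, as a shift and turn from the pose commanded when the call began; what a row does not reach only later rows make up. The controller multiplies each number of a shift by 100 mm and each number of a turn by 1.5 rad. A row lasts 1/10 s, in which the tool goes at most 50 mm and 8.59 degrees, less where a joint would pass 70% of its speed; a pose out of reach is approached as far as the arm can. A call with a number of a shift or a turn outside -1 to 1 is refused whole. A call with a gripper value outside its range is refused whole. The fingers move at their own pace and stop on an object; "newtons" is the grip in N (left out, the last holds). Time passes only in rows, so rows that repeat a pose let the fingers close. It gives the time, the measured TCP pose, the force and the opening at its end, in the units of the state.
- r.read_state(): the state, without advancing time (a new reading comes with each control period).
- r.grab_frame(name): name is "side" or "top"; returns a dict with "frame" (480x640x3 uint8, red, green, blue), "range_z" (480x640 float32, mm along the optical axis (not along the pixel's ray), 0 where there is no reading), "fovy" (degrees; the focal length in pixels is half the picture's height over the tangent of half this angle, whatever the lens; pixels are square), "cx", "cy" (the principal point, pixels), "R" (3x3) and "t" (3): a world point X has camera coordinates R X + t. Camera axes: x right, y down, z forward; pixel columns grow to the right and rows downward; lengths in mm; the calibration is good to about 2 mm. A picture is of the moment at which its call begins.
- r.finish_job(): hands the job in, once; it reports no verdict.
The state is a dict: "clock": time; "q": joint angles; "joint_vel": joint speeds; "joint_torque": joint torques, N m; "tcp_pos": TCP position; "tcp_rot": TCP orientation; "contact_force": force on the tool from outside, world axes, zero at the start; "torque": the same for the moment, N m; "opening": finger opening in mm.
Only numpy, scipy, OpenCV 4.12 (cv2) and the standard library are available. Lean on these libraries where they do the work, as an engineer would, in place of code of your own. Each camera call takes 0.05 s, during which the arm holds its last target.

## Task

Set the square jar, lid on, flat and fully home in the square pocket of the bamboo block so that it cannot turn; then unscrew its tight lid anticlockwise, stop turning once the thread lets go, and lift the lid straight up. Finish while still holding the lid in the gripper, level and centred over the jar, a couple of centimetres clear of its mouth, with the jar still seated in the pocket; do not put the lid down, and leave the other things on the shelf where they are.

Things in the scene. Friction and masses are not known exactly. Their poses are not given: they have to be found in the camera images.
- jar_grip (a point): Centre of the white ceramic jar's square body, 40 mm above its underside, a good grip height. Body 54 x 54 mm (z up, x and y square to its flat sides; quarter turns look alike), 48 mm high; its round neck, 28 mm wide, ends 66 mm above the underside, at first hidden by the lid. With lid: 78 mm high, about 0.55 kg. Loose on the shelf at the start.
- lid_grip (a point): On the axis of the ribbed round aluminium lid (46 mm wide, 26 mm high, a flat dark inlay 32 x 6 mm across its top along its x), 19 mm above its lower edge, a good grip height; z up. Closed, it is 71 mm above the jar's underside, its x along the jar's x. Loose, 90 g, but locked under tabs of the neck until turned; it does not rise while turning.
- thread (a joint): Turn of the lid's thread in the jar's neck: 0 closed, growing as the lid is turned anticlockwise seen from above, relative to the jar. Drags with 0.3 N m, far more than the jar's friction on the shelf. The lid lifts off from about 1.0 rad (60 degrees); past 1.5 rad is overdone; hard stop at 1.8. It stays where it is when the lid is off.
- pocket (a point): Centre of the cork-lined pocket floor in the fixed bamboo block (120 x 120 x 20 mm); z up, x and y along the pocket's sides. Pocket 58 x 58 mm, 12 mm deep, floor 8 mm above the shelf, mouth bevelled 2 mm. Fully home, the jar's underside is on this floor; any quarter turn will do; play about 0.07 rad. Gripped at jar_grip, fingertips stay above the block.
- cup: Bystander: maple cup, 64 mm wide, 45 mm high, with a glass marble in it; origin at the centre of its underside.
- dome: Bystander: red silicone squish dome, 70 mm wide, 34 mm high; origin at the centre of its underside.
- ribbed: Bystander: white ceramic ribbed sphere, 57 mm, on a small wooden foot, 64 mm high; origin at the centre of its underside.
- beads: Bystander: aluminium bead slider on a wooden base 50 x 120 mm, 48 mm high; origin at the centre of its underside, y along the rod.
Mind the look-alikes: they are no part of the job. Leave any purple or yellow look-alike of the part that bears lid_grip alone.

How it is judged (in metres and radians):
On the way, in this order (a step that is already met when the one before it is completed fails the run):
1. the jar, lid still screwed on, is seated flat and square in the pocket (horizontal distance between jar_grip and pocket below 0.005 m and z of jar_grip in the frame of pocket below 0.0425 m and angle between jar_grip's own z axis and vertical below 0.06 rad and (angle between the x axis of jar_grip and the x axis of pocket, either way round below 0.12 rad or angle between the x axis of jar_grip and the y axis of pocket, either way round below 0.12 rad) and value of joint thread below 0.3 rad), for 0.2 s.
2. the lid is unscrewed until the thread lets go, the jar staying seated (horizontal distance between jar_grip and pocket below 0.005 m and z of jar_grip in the frame of pocket below 0.0425 m and angle between jar_grip's own z axis and vertical below 0.06 rad and (angle between the x axis of jar_grip and the x axis of pocket, either way round below 0.12 rad or angle between the x axis of jar_grip and the y axis of pocket, either way round below 0.12 rad) and value of joint thread above 0.9 rad), for 0.1 s.
At the end, for the whole second after the job is handed in: Jar in the pocket (5 mm of centre, 2.5 mm of the floor, tilt < 0.06, square within 0.12 rad), thread past 0.9 rad; fingers hold the lid still, touching neither jar nor block: lower edge 3 to 55 mm above the mouth, within 15 mm of the axis, tilt < 0.2 rad (all of step 2 and z of lid_grip in the frame of jar_grip between 0.048 and 0.1 m and horizontal distance between lid_grip and jar_grip below 0.015 m and angle between lid_grip's own z axis and vertical below 0.2 rad and contact force between the fingers and lid above 2 N and contact force between each of lid, the fingers and jar below 0.1 N and contact force between lid and stand below 0.1 N and linear speed of lid below 0.02 m/s); the arm keeps its last pose, push and grip.
It fails at once if the thread is turned on far past its release (value of joint thread above 1.5 rad).
It fails at once if a bystander (cup) is displaced by more than 15 mm (distance of cup from where it was at the start of the episode above 0.015 m).
It fails at once if a bystander (dome) is displaced by more than 15 mm (distance of dome from where it was at the start of the episode above 0.015 m).
It fails at once if a bystander (ribbed) is displaced by more than 15 mm (distance of ribbed from where it was at the start of the episode above 0.015 m).
It fails at once if a bystander (beads) is displaced by more than 15 mm (distance of beads from where it was at the start of the episode above 0.015 m).
It also fails if it takes over 53 s, if anything falls off the work surface, if the arm or the gripper's body presses on something with over 40 N, if the wrist force passes 120 N, or if a joint passes its speed limit or range.

## Working session

There is one attempt and no reset: what is moved stays moved. The work goes in short steps, Python scripts to look and compute and a tool call to move; the robot and the scene stay as the last step left them, time stands still between calls to the robot, and variables do not carry over. Pictures are saved under pics/ and viewed, and the job is handed in when it is done.

Besides the shell and the picture viewer there is one more tool, called after ">>>" as name(argument=value, ...), one argument or row to a line, values as JSON. servo_tool: Moves the arm, as the interface text tells. Shifts and turns lie within -1 to 1; 1 stands for 100 mm of shift or 1.5 rad of turn. Its arguments: {"type":"object","properties":{"increments":{"type":"array"},"newtons":{"type":"number"}},"required":["increments"]}

```bash
mkdir -p pics; ls; python3 - <<'E'
from station import r
import cv2,pickle
print(r.read_state())
for n in("top","side"):
    f=r.grab_frame(n); cv2.imwrite(f"pics/{n}0.png",f["frame"][:,:,::-1]); pickle.dump(f,open(f"{n}0.pkl","wb"))
    print(n,f["fovy"],f["cx"],f["cy"],f["R"],f["t"])
E
```

```text
pics
{'clock': 0.0, 'q': array([-1.21018845,  0.41190761, -0.01272015,  1.59703008,  0.00560684,
        1.13428428, -0.08222125]), 'joint_vel': array([-9.68219103e-05, -1.20627240e-03,  2.34280548e-03, -2.18330923e-03,
        1.74120564e-04, -1.03053774e-03, -1.98504286e-03]), 'joint_torque': array([-8.08411805e-04, -5.87937677e+01,  6.41760025e-01, -2.91074306e+01,
       -5.38788247e-02,  1.81874045e-02,  1.50423539e-04]), 'tcp_pos': array([259.74007652, 568.06486397, 301.80984329]), 'tcp_rot': array([ 2.12758303e-01,  9.77104534e-01, -7.88828898e-04, -1.12539002e-04]), 'contact_force': array([-0.3914271 , -0.21683023,  0.294288  ]), 'torque': array([-0.03626959,  0.00424285, -0.05047487]), 'opening': 87.81686674500808}
top 53.24000923327755 314.449849101741 242.649937522023 [[-0.02124198 -0.9992222   0.03322317]
 [-0.98209557  0.01463325 -0.18781417]
 [ 0.18718192 -0.03661788 -0.98164253]] [ -8.61340688 585.26874218 835.70079495]
side 56.6038764531343 317.8160596836025 238.04121572745035 [[ 0.70075966 -0.71322304 -0.0157734 ]
 [-0.36724412 -0.34169464 -0.86508758]
 [ 0.61161071  0.61201117 -0.50137279]] [-385.25432497  282.02118612  673.68283027]
```

View pics/top0.png

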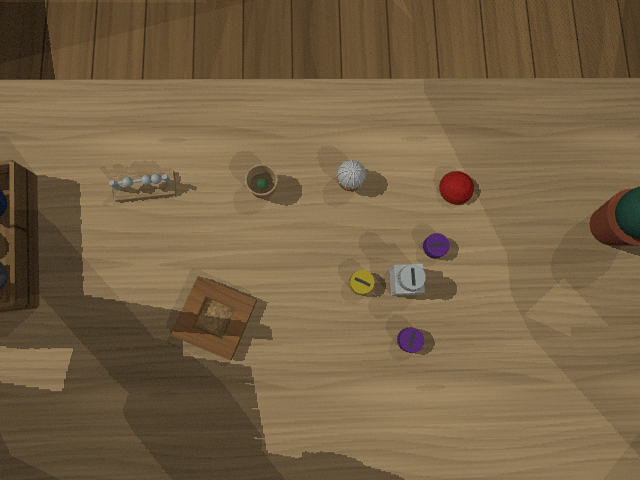

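View pics/side0.png

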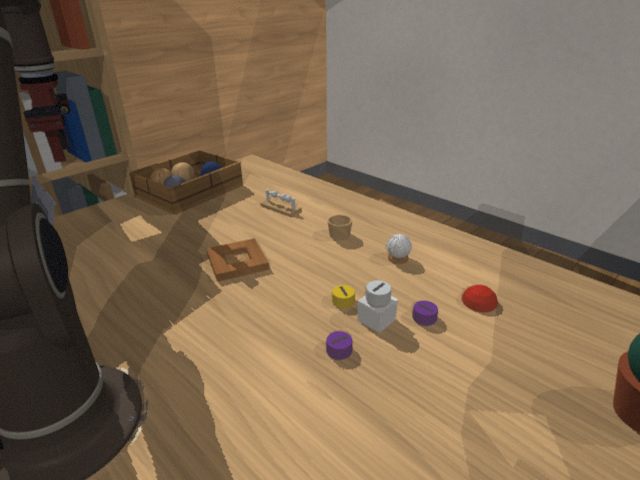

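```bash
cat > h.py <<'E'
import numpy as np,cv2,pickle
def K(f): 
    return 240/np.tan(np.radians(f["fovy"])/2)
def back(f,u,v,z=None):
    fo=K(f); d=np.array([(u-f["cx"])/fo,(v-f["cy"])/fo,1.]); R=np.array(f["R"]);t=np.array(f["t"])
    if z is None:
        dz=f["range_z"][int(round(v)),int(round(u))]; return R.T@(d*dz-t)
    o=-R.T@t; w=R.T@d; return o+w*(z-o[2])/w[2]
def proj(f,X):
    c=np.array(f["R"])@np.array(X)+f["t"]; return c[:2]/c[2]*K(f)+[f["cx"],f["cy"]]
def cloud(f):
    fo=K(f); v,u=np.mgrid[0:480,0:640]; d=f["range_z"]
    P=np.stack([(u-f["cx"])/fo*d,(v-f["cy"])/fo*d,d],-1)
    return (P-np.array(f["t"]))@np.array(f["R"])
def crop(f,x0,y0,w,h,s,name):
    cv2.imwrite(name,cv2.resize(f["frame"][y0:y0+h,x0:x0+w,::-1].copy(),None,fx=s,fy=s,interpolation=cv2.INTER_CUBIC))
E
python3 - <<'E'
from h import *
f=pickle.load(open("top0.pkl","rb"))
a=f["frame"]
def c(x,y): return cv2.resize(a[y:y+100,x:x+100,::-1].copy(),(400,400),interpolation=cv2.INTER_CUBIC)
cv2.imwrite("pics/c0.png",np.hstack([c(165,268),c(350,230)]))
g=pickle.load(open("side0.pkl","rb")); crop(g,310,260,140,110,5,"pics/c1.png")
E
```

```text
(no output)
```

View pics/c0.png

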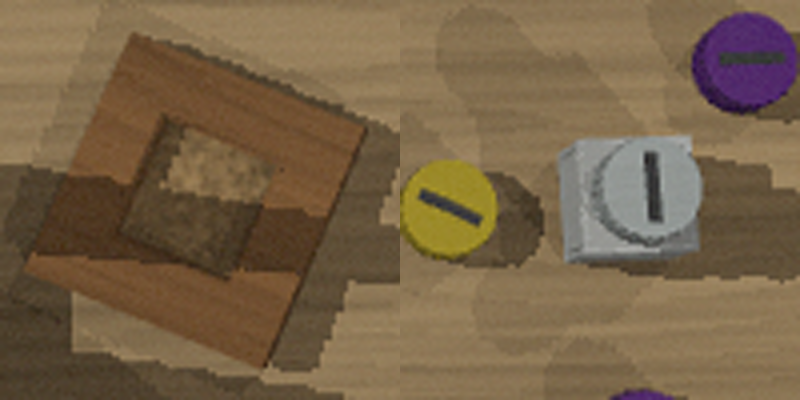

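View pics/c1.png

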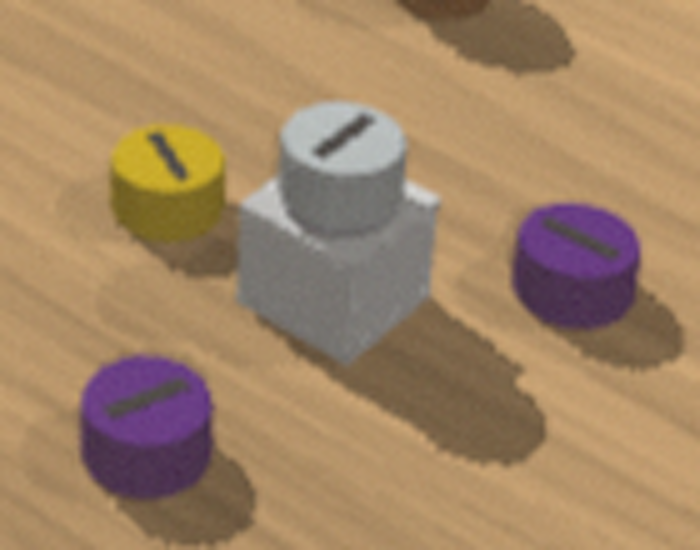

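The candidates in the top view are the aluminium lid on the white jar at (411,278), a yellow one at (362,282) and purple ones at (436,245) and (411,340). The aluminium lid is the one, because it sits on the white square jar; the enlarged crops confirm this. The bamboo block is at about (215,318).

```bash
python3 - <<'E'
from h import *
for n in("top","side"):
    f=pickle.load(open(n+"0.pkl","rb")); C=cloud(f); z=C[...,2]
    ok=f["range_z"]>0
    print(n,"table z",[round(float(np.median(z[y:y+10,x:x+10])),1) for x,y in ((300,300),(300,400),(270,350))])
    x0=[165,268,100,100] if n=="top" else [200,230,80,60]
    def sel(b,lo,hi):
        m=np.zeros_like(ok); m[b[1]:b[1]+b[3],b[0]:b[0]+b[2]]=1
        return m&ok&(z>lo)&(z<hi)
    m=sel(x0,14,26); P=C[m]; r=cv2.minAreaRect(P[:,:2].astype(np.float32)); print("block",r,np.median(P[:,2]))
    # pocket floor
    m=sel(x0,3.5,13); cc,lab,st,ce=cv2.connectedComponentsWithStats(m.astype(np.uint8)); 
    b=[385,255,45,50] if n=="top" else [350,275,55,60]
    m=sel(b,72,85);P=C[m]; print("lid",cv2.minEnclosingCircle(P[:,:2].astype(np.float32)),np.median(P,0))
    m=sel(b,42,53);P=C[m]; print("jar",cv2.minAreaRect(P[:,:2].astype(np.float32)),np.median(P,0),len(P))
f=pickle.load(open("top0.pkl","rb"))
# crop corners
print("block corners z20");B=[]
for u,v in((133,33),(366,128),(265,368),(25,270)):
    p=back(f,165+(u-1.5)/4,268+(v-1.5)/4,20);B.append(p);print(p)
print(np.mean(B,0))
for i in range(4):
    d=B[(i+1)%4]-B[i]; print(np.linalg.norm(d),np.degrees(np.arctan2(d[1],d[0])))
print("pocket mouth?");B=[]
for u,v in((165,115),(282,168),(228,278),(120,230)):
    p=back(f,165+(u-1.5)/4,268+(v-1.5)/4,20);B.append(p)
print(np.array(B),np.mean(B,0))
print("jar top corners z48");B=[]
for u,v in((571,142),(691,136),(698,250),(577,257)):
    p=back(f,350+(u-400-1.5)/4,230+(v-1.5)/4,48);B.append(p)
print(np.array(B),np.mean(B,0))
for i in range(4):
    d=B[(i+1)%4]-B[i]; print(np.linalg.norm(d),np.degrees(np.arctan2(d[1],d[0])))
print("lid",back(f,350+(651-401.5)/4,230+(189-1.5)/4,78)); 
a=back(f,350+(650-401.5)/4,230+(152)/4,78);b=back(f,350+(655-401.5)/4,230+(222)/4,78);d=a-b;print("inlay",np.linalg.norm(d),np.degrees(np.arctan2(d[1],d[0])))
E
```

```text
top table z [0.3, -0.0, 0.0]
block ((453.366943359375, 171.33627319335938), (120.92025756835938, 119.97415924072266), 66.8210678100586) 20.197692137726314
lid ((516.378662109375, -194.24388122558594), 23.842166900634766) [ 515.56460617 -193.24210839   78.52671457]
jar ((516.6310424804688, -193.85614013671875), (54.24636459350586, 54.88717269897461), 1.693074107170105) [ 504.0215696  -177.30237004   48.28312641] 297
side table z [0.2, -0.0, 0.3]
block ((451.0392761230469, 172.15902709960938), (127.82119750976562, 120.44349670410156), 67.03555297851562) 20.089018984883563
lid ((512.8403930664062, -194.54898071289062), 23.684261322021484) [ 510.48032885 -196.42124778   77.9375996 ]
jar ((512.6199340820312, -194.37733459472656), (57.08246994018555, 56.30604934692383), 3.4840478897094727) [ 495.18331073 -210.32947228   47.88504222] 309
block corners z20
[530.96935665 201.99352187  20.        ]
[484.04511578  91.86485738  20.        ]
[374.98248075 137.99144035  20.        ]
[421.62490325 248.90180109  20.        ]
[452.90546411 170.18790517  20.        ]
119.70884313258922 -113.07815685258679
118.41587738522186 157.0747179100711
120.31884181702937 67.19122025232052
118.98149498990325 -23.21911489604973
pocket mouth?
[[491.91795216 186.11450573  20.        ]
 [466.10453805 131.09673991  20.        ]
 [415.99097204 155.51983562  20.        ]
 [438.97302292 205.77006467  20.        ]] [453.24662129 169.62528648  20.        ]
jar top corners z48
[[ 541.49000553 -164.45180708   48.        ]
 [ 543.39336283 -221.21707174   48.        ]
 [ 490.0023723  -221.07594033   48.        ]
 [ 487.81070777 -164.45155802   48.        ]] [ 515.67411211 -192.79909429   48.        ]
56.79716578461644 -88.07957385118564
53.391177064552494 179.84854718886677
56.66678096529575 92.21654473653398
53.67929775691832 -0.0002658391181664106
lid [ 515.3553752 -193.5388814   78.       ]
inlay 31.68359635524403 0.6597801472663929
```

>>> servo_tool(
  increments=[
    [1, 0.16, -0.475, 0, 0, 0, -0.046],
    [1, 0.32, -0.95, 0, 0, 0, -0.093],
    [1, 0.32, -0.95, 0, 0, 0, -0.093],
  ],
  newtons=30,
)

```text
clock: 0.4
tcp_pos: [295.2, 467.3, 302.3]
tcp_rot: [0.285, 0.959, -0.002, 0.001]
contact_force: [-1.0, 0.0, -0.3]
opening: 88.1
```

>>> servo_tool(
  increments=[
    [1, 0.16, -0.475, 0, 0, 0, -0.046],
    [1, 0.32, -0.95, 0, 0, 0, -0.093],
    [1, 0.32, -0.95, 0, 0, 0, -0.093],
  ],
)

```text
clock: 0.7
tcp_pos: [326.5, 372.7, 302.6]
tcp_rot: [0.351, 0.936, -0.001, 0.001]
contact_force: [0.1, 0.3, -0.2]
opening: 88.0
```

>>> servo_tool(
  increments=[
    [1, 0.16, -0.475, 0, 0, 0, -0.046],
    [1, 0.32, -0.95, 0, 0, 0, -0.093],
    [1, 0.32, -0.95, 0, 0, 0, -0.093],
  ],
)

```text
clock: 1.0
tcp_pos: [357.8, 278.2, 302.7]
tcp_rot: [0.415, 0.91, -0.001, 0.001]
contact_force: [0.3, 1.0, -0.6]
opening: 88.0
```

>>> servo_tool(
  increments=[
    [1, 0.16, -0.475, 0, 0, 0, -0.046],
    [1, 0.32, -0.95, 0, 0, 0, -0.093],
    [1, 0.32, -0.95, 0, 0, 0, -0.093],
  ],
)

```text
clock: 1.3
tcp_pos: [389.5, 183.7, 302.9]
tcp_rot: [0.477, 0.879, -0.0, 0.001]
contact_force: [-0.6, 0.2, -0.6]
opening: 87.9
```

>>> servo_tool(
  increments=[
    [1, 0.16, -0.475, 0, 0, 0, -0.046],
    [1, 0.32, -0.95, 0, 0, 0, -0.093],
    [1, 0.32, -0.95, 0, 0, 0, -0.093],
  ],
)

```text
clock: 1.6
tcp_pos: [421.4, 89.1, 303.0]
tcp_rot: [0.537, 0.843, -0.0, 0.001]
contact_force: [-0.5, 0.8, 0.8]
opening: 87.7
```

>>> servo_tool(
  increments=[
    [1, 0.16, -0.475, 0, 0, 0, -0.046],
    [1, 0.32, -0.95, 0, 0, 0, -0.093],
    [1, 0.32, -0.95, 0, 0, 0, -0.093],
  ],
)

```text
clock: 1.9
tcp_pos: [453.5, -5.8, 303.1]
tcp_rot: [0.594, 0.804, -0.0, 0.001]
contact_force: [0.4, 1.0, 0.7]
opening: 88.1
```

>>> servo_tool(
  increments=[
    [1, 0.16, -0.475, 0, 0, 0, -0.046],
    [1, 0.32, -0.95, 0, 0, 0, -0.093],
    [1, 0.32, -0.95, 0, 0, 0, -0.093],
    [1, 0.32, -0.95, 0, 0, 0, -0.093],
  ],
)

```text
clock: 2.3
tcp_pos: [484.4, -95.8, 302.2]
tcp_rot: [0.646, 0.763, -0.0, -0.0]
contact_force: [0.0, 1.2, 0.2]
opening: 88.0
```

>>> servo_tool(
  increments=[
    [1, 0.16, -0.485, 0, 0, 0, -0.046],
    [1, 0.31, -0.97, 0, 0, 0, -0.093],
    [1, 0.31, -0.97, -0.3, 0, 0, -0.093],
    [1, 0.31, -0.97, -0.6, 0, 0, -0.093],
    [1, 0.31, -0.97, -0.6, 0, 0, -0.093],
    [1, 0.31, -0.97, -0.6, 0, 0, -0.093],
  ],
)

```text
clock: 2.9
tcp_pos: [515.3, -191.6, 242.7]
tcp_rot: [0.697, 0.717, -0.0, -0.001]
contact_force: [0.5, -0.1, -0.4]
opening: 87.8
```

```bash
python3 - <<'E'
from station import r
from h import *
s=r.read_state();print(s['clock'],s['tcp_pos'],s['tcp_rot'])
x,y=s['tcp_rot'][:2];print("jaw deg",2*np.degrees(np.arctan2(y,x))-90)
for n in("top","side"):
    f=r.grab_frame(n); pickle.dump(f,open(n+"1.pkl","wb"))
    cv2.imwrite(f"pics/{n}1.png",f["frame"][:,:,::-1])
E
```

```text
2.9 [ 515.28752261 -191.56571443  242.71912623] [ 6.96761312e-01  7.17302614e-01 -1.04859654e-04 -7.89205294e-04]
jaw deg 1.6644893079155736
```

View pics/side1.png

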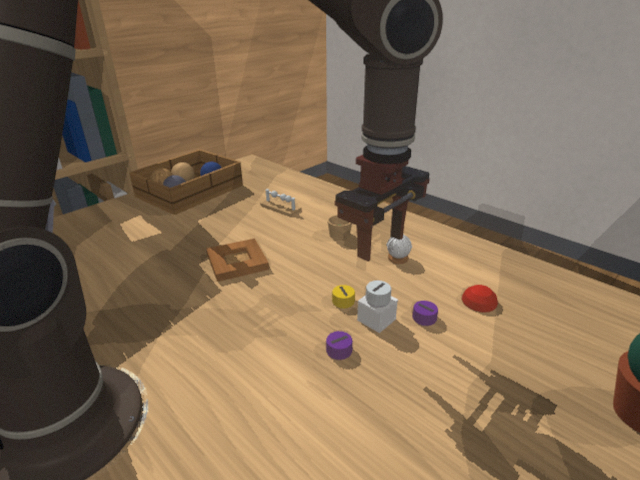

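View pics/top1.png

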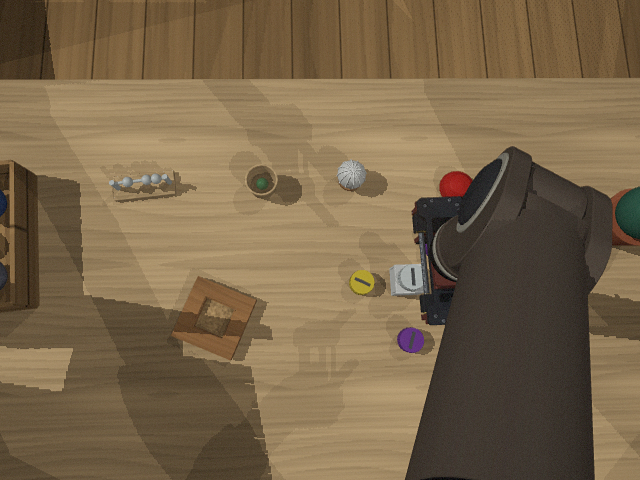

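The side view shows the gripper above the jar at about (380,240), open and aligned. Its fingers fall clear of the look-alikes, so I'm going down.

>>> servo_tool(
  increments=[
    [1, 0, 0, -0.4, 0, 0, 0],
    [1, 0, 0, -0.8, 0, 0, 0],
    [1, 0, 0, -0.8, 0, 0, 0],
    [1, 0, 0, -0.8, 0, 0, 0],
  ],
)

```text
clock: 3.4
tcp_pos: [515.4, -193.6, 164.0]
tcp_rot: [0.698, 0.716, 0.0, 0.0]
contact_force: [-0.9, -0.2, 0.7]
opening: 88.0
```

```bash
python3 - <<'E'
from station import r
from h import *
s=r.read_state();print(s['clock'],s['tcp_pos'],s['contact_force'])
for n in("side",):
    f=r.grab_frame(n); crop(f,300,180,160,120,5,"pics/c2.png")
E
```

```text
3.4 [ 515.40526047 -193.55704523  164.01682   ] [-0.91103649 -0.23077118  0.73633174]
```

View pics/c2.png

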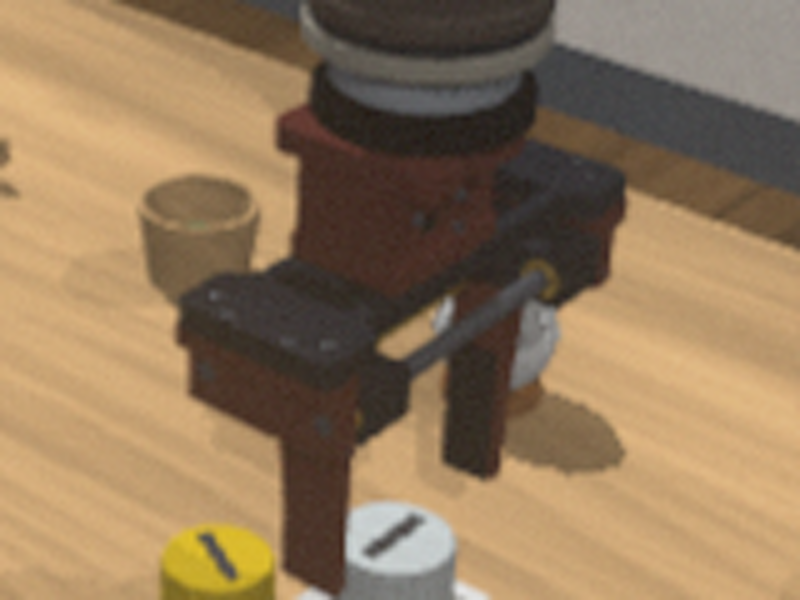

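>>> servo_tool(
  increments=[
    [1, 0, 0, -0.25, 0, 0, 0],
    [1, 0, 0, -0.5, 0, 0, 0],
    [1, 0, 0, -0.616, 0, 0, 0],
    [1, 0, 0, -0.616, 0, 0, 0],
    [1, 0, 0, -0.616, 0, 0, 0],
  ],
)

```text
clock: 3.95
tcp_pos: [515.7, -194.0, 102.5]
tcp_rot: [0.698, 0.716, 0.0, 0.001]
contact_force: [0.3, 0.0, -0.1]
opening: 87.7
```

>>> servo_tool(
  increments=[
    [0.4, 0, 0, 0, 0, 0, 0],
    [0.4, 0, 0, 0, 0, 0, 0],
    [0.4, 0, 0, 0, 0, 0, 0],
    [0.4, 0, 0, 0, 0, 0, 0],
    [0.4, 0, 0, 0, 0, 0, 0],
    [0.4, 0, 0, 0, 0, 0, 0],
  ],
)

```text
clock: 4.55
tcp_pos: [515.0, -193.6, 101.2]
tcp_rot: [0.698, 0.716, 0.0, 0.0]
contact_force: [-0.6, 0.3, 2.5]
opening: 53.7
```

```bash
python3 - <<'E'
from station import r
from h import *
s=r.read_state();print(s['clock'],s['tcp_pos'],s['contact_force'],s['opening'])
for n in("side","top"):
    f=r.grab_frame(n); pickle.dump(f,open(n+"2.pkl","wb")); 
    if n=="side":crop(f,300,210,160,120,5,"pics/c3.png")
    else:crop(f,330,200,160,120,5,"pics/c4.png")
E
```

```text
4.55 [ 514.98765878 -193.56675275  101.22959262] [-0.55876357  0.29305403  2.46498761] 53.73128468242268
```

View pics/c3.png

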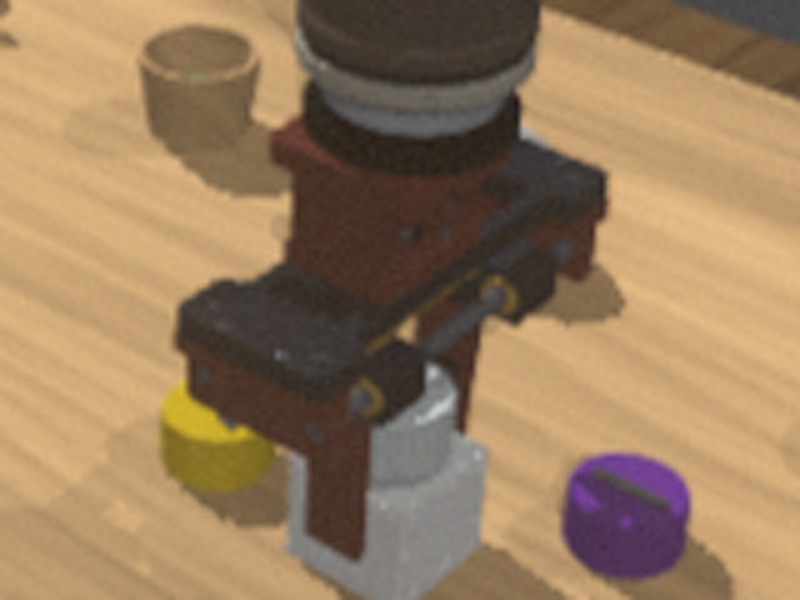

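View pics/c4.png

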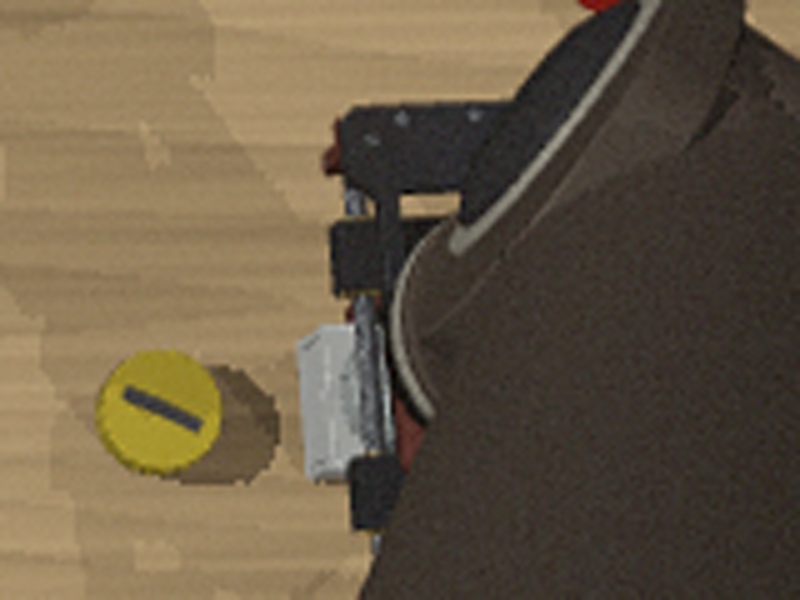

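>>> servo_tool(
  increments=[
    [0.4, 0, 0, 0.2, 0, 0, 0],
    [0.4, 0, 0, 0.5, 0, 0, 0],
    [0.4, 0, 0, 0.7, 0, 0, 0],
    [0.4, 0, 0, 0.7, 0, 0, 0],
    [0.4, 0, 0, 0.7, 0, 0, 0],
  ],
)

```text
clock: 5.15
tcp_pos: [514.3, -193.1, 170.0]
tcp_rot: [0.698, 0.716, -0.0, -0.001]
contact_force: [-0.1, -0.4, -7.8]
opening: 54.0
```

>>> servo_tool(
  increments=[
    [0.4, -0.05, 0.3, 0, 0, 0, -0.024],
    [0.4, -0.1, 0.6, 0, 0, 0, -0.048],
    [0.4, -0.156, 0.913, 0, 0, 0, -0.0716],
    [0.4, -0.156, 0.913, 0, 0, 0, -0.0716],
  ],
)

```text
clock: 5.55
tcp_pos: [497.5, -97.1, 168.6]
tcp_rot: [0.734, 0.679, -0.001, -0.003]
contact_force: [0.8, -0.4, -6.3]
opening: 53.8
```

>>> servo_tool(
  increments=[
    [0.4, -0.05, 0.3, 0, 0, 0, -0.024],
    [0.4, -0.1, 0.6, 0, 0, 0, -0.048],
    [0.4, -0.156, 0.913, 0, 0, 0, -0.0716],
    [0.4, -0.156, 0.913, 0, 0, 0, -0.0716],
  ],
)

```text
clock: 5.95
tcp_pos: [482.0, -6.5, 169.1]
tcp_rot: [0.769, 0.639, -0.001, -0.002]
contact_force: [0.9, 0.5, -7.9]
opening: 53.6
```

>>> servo_tool(
  increments=[
    [0.4, -0.05, 0.3, 0, 0, 0, -0.024],
    [0.4, -0.1, 0.6, 0, 0, 0, -0.048],
    [0.4, -0.156, 0.913, 0, 0, 0, -0.0716],
    [0.4, -0.156, 0.913, 0, 0, 0, -0.0716],
  ],
)

```text
clock: 6.35
tcp_pos: [466.7, 84.2, 169.5]
tcp_rot: [0.802, 0.597, -0.001, -0.001]
contact_force: [-0.3, 0.5, -6.8]
opening: 53.8
```

>>> servo_tool(
  increments=[
    [0.4, -0.05, 0.3, 0, 0, 0, -0.024],
    [0.4, -0.1, 0.6, 0, 0, 0, -0.048],
    [0.4, -0.156, 0.913, 0, 0, 0, -0.0716],
    [0.4, -0.156, 0.913, 0, 0, 0, -0.0716],
    [0.4, -0.156, 0.913, 0, 0, 0, -0.0716],
    [0.4, -0.156, 0.913, 0, 0, 0, -0.0716],
  ],
)

```text
clock: 6.95
tcp_pos: [452.5, 170.1, 170.5]
tcp_rot: [0.835, 0.551, -0.001, 0.0]
contact_force: [-0.5, -1.0, -6.8]
opening: 53.7
```

```bash
python3 - <<'E'
from station import r
from h import *
s=r.read_state();print(s['clock'],s['tcp_pos'],s['contact_force'],s['opening'])
x,y=s['tcp_rot'][:2];print("jaw deg",2*np.degrees(np.arctan2(y,x))-90)
for n in("side","top"):
    f=r.grab_frame(n); pickle.dump(f,open(n+"3.pkl","wb")); 
    if n=="side":crop(f,170,150,160,140,5,"pics/c5.png")
    else:crop(f,130,230,160,120,5,"pics/c6.png")
E
```

```text
6.95 [452.49362752 170.10469176 170.48935195] [-0.4748068  -0.98015228 -6.78211716] 53.66161466213938
jaw deg -23.1704806837828
```

View pics/c5.png

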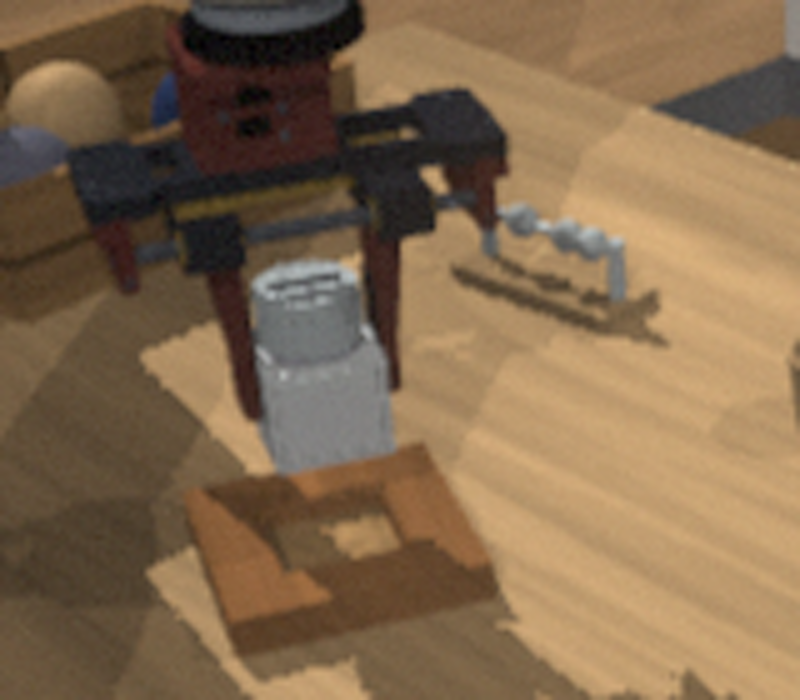

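View pics/c6.png

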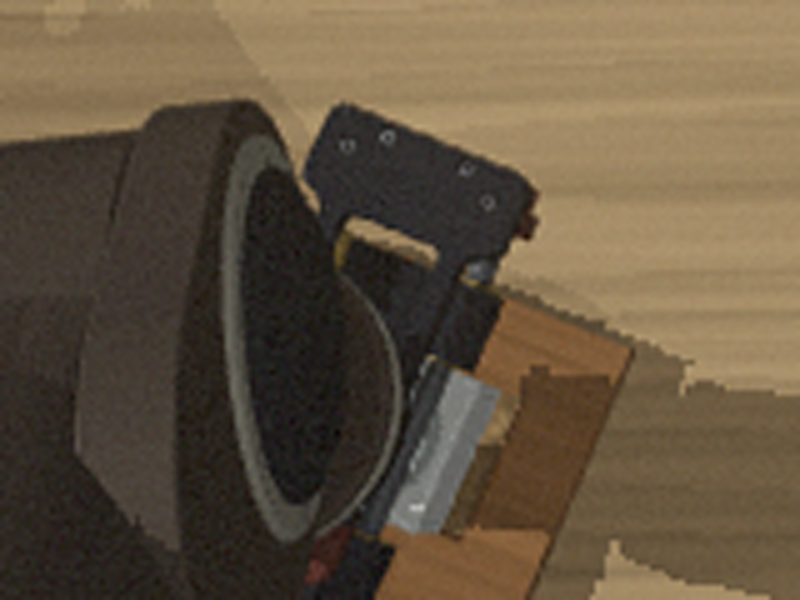

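```bash
cat >> h.py <<'E'
def box(cx,cy,yaw,a,z0,z1):
    c,s=np.cos(yaw),np.sin(yaw)
    q=[(cx+c*x-s*y,cy+s*x+c*y) for x,y in((-a,-a),(a,-a),(a,a),(-a,a))]
    return np.array([(*p,z) for z in(z0,z1) for p in q])
def overlay(f,boxes,x0,y0,w,h,s,name,d=(0,0)):
    im=cv2.resize(f["frame"][y0:y0+h,x0:x0+w,::-1].copy(),None,fx=s,fy=s,interpolation=cv2.INTER_CUBIC)
    for B,col in boxes:
        p=[tuple(int(round(v)) for v in ((proj(f,X)+d-[x0,y0]+.5)*s-.5)) for X in B]
        for i in range(4):
            cv2.line(im,p[i],p[(i+1)%4],col,1,cv2.LINE_AA);cv2.line(im,p[4+i],p[4+(i+1)%4],col,1,cv2.LINE_AA);cv2.line(im,p[i],p[4+i],col,1,cv2.LINE_AA)
    cv2.imwrite(name,im)
E
python3 - <<'E'
from h import *
y=np.radians(-23.1)
# tool truth jar
J=(box(452.5,170.1,y,27,69.3,117.3),(0,255,0)); B=(box(452.5,171.3,y,60,0,20),(255,0,0)); P=(box(452.5,171.3,y,29,8,20),(255,255,0))
overlay(pickle.load(open("side3.pkl","rb")),[J,B,P],180,190,110,100,7,"pics/o1.png")
overlay(pickle.load(open("top3.pkl","rb")),[J,B,P],165,270,110,100,6,"pics/o2.png")
E
```

```text
(no output)
```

View pics/o1.png

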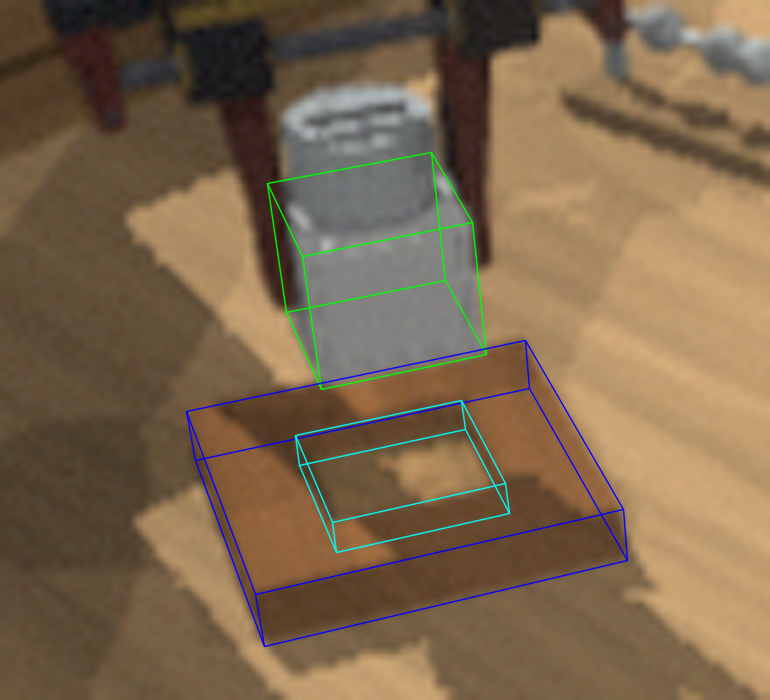

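View pics/o2.png

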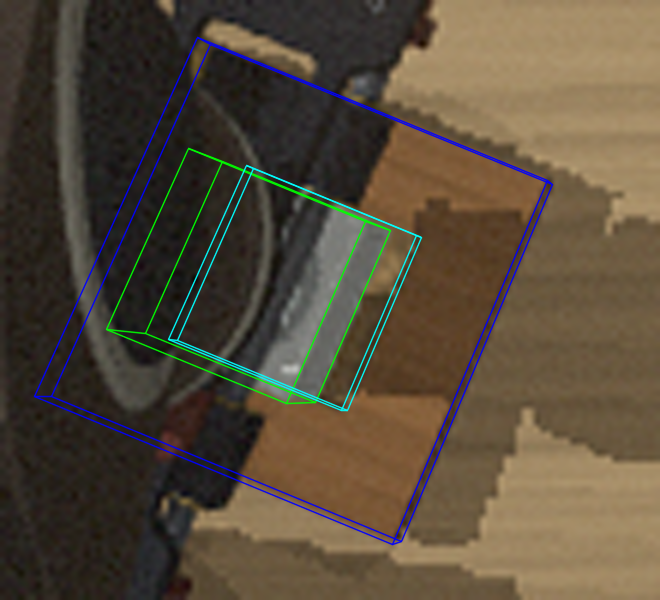

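>>> servo_tool(
  increments=[
    [0.4, 0, 0, -0.15, 0, 0, 0],
    [0.4, 0, 0, -0.3, 0, 0, 0],
    [0.4, 0, 0, -0.44, 0, 0, 0],
    [0.4, 0, 0, -0.44, 0, 0, 0],
    [0.4, 0, 0, -0.44, 0, 0, 0],
  ],
)

```text
clock: 7.55
tcp_pos: [452.6, 171.0, 127.0]
tcp_rot: [0.835, 0.551, -0.0, 0.0]
contact_force: [-0.9, -0.8, -6.3]
opening: 53.7
```

```bash
python3 - <<'E'
from station import r
from h import *
s=r.read_state();print(s['clock'],s['tcp_pos'],s['contact_force'],s['opening'])
x,yy=s['tcp_rot'][:2];print("jaw deg",2*np.degrees(np.arctan2(yy,x))-90)
y=np.radians(-23.1); p=s['tcp_pos']; z=p[2]-101.2
J=(box(p[0],p[1],y,27,z,z+48),(0,255,0)); B=(box(452.5,171.3,y,60,0,20),(255,0,0)); P=(box(452.5,171.3,y,29,8,20),(255,255,0))
for n,o,b in(("side","pics/o3.png",(180,200,110,90,7)),("top","pics/o4.png",(165,270,110,100,6))):
    f=r.grab_frame(n); pickle.dump(f,open(n+"4.pkl","wb"))
    overlay(f,[J,B,P],*b,o)
E
```

```text
7.55 [452.59369304 170.97415671 126.96529016] [-0.88392178 -0.77247344 -6.26186762] 53.69710952365044
jaw deg -23.17807778902622
```

View pics/o3.png

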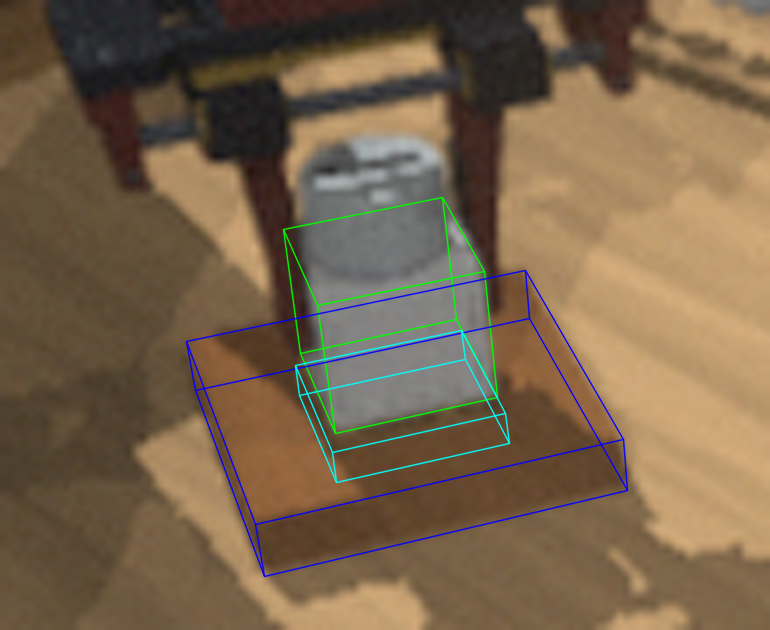

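View pics/o4.png

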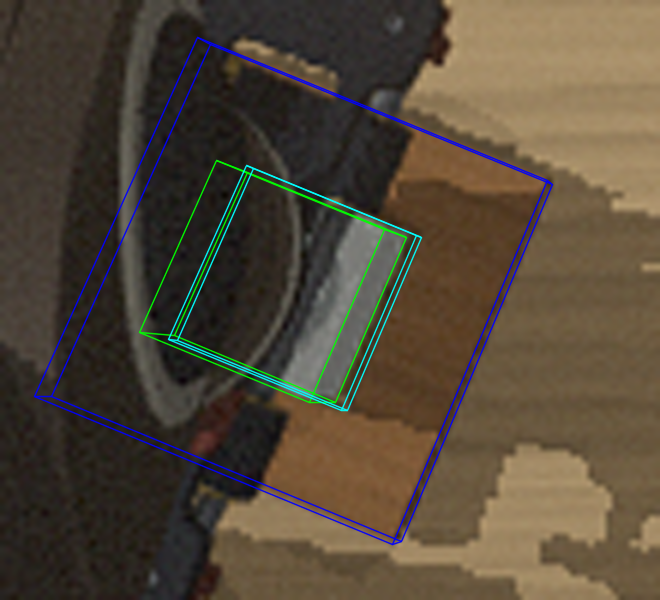

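>>> servo_tool(
  increments=[
    [0.4, 0, 0, -0.04, 0, 0, 0],
    [0.4, 0, 0, -0.08, 0, 0, 0],
    [0.4, 0, 0, -0.12, 0, 0, 0],
    [0.4, 0, 0, -0.12, 0, 0, 0],
  ],
)

```text
clock: 8.05
tcp_pos: [452.1, 171.6, 114.5]
tcp_rot: [0.834, 0.551, -0.0, -0.0]
contact_force: [-0.0, -0.8, -7.4]
opening: 53.7
```

>>> servo_tool(
  increments=[
    [0.4, 0, 0, -0.03, 0, 0, 0],
    [0.4, 0, 0, -0.05, 0, 0, 0],
    [0.4, 0, 0, -0.05, 0, 0, 0],
  ],
)

```text
clock: 8.35
tcp_pos: [452.3, 171.6, 109.8]
tcp_rot: [0.834, 0.551, -0.0, 0.0]
contact_force: [-0.3, -0.2, -6.5]
opening: 53.9
```

>>> servo_tool(
  increments=[
    [0.4, 0, 0, -0.01, 0, 0, 0],
    [0.4, 0, 0, -0.02, 0, 0, 0],
    [0.4, 0, 0, -0.02, 0, 0, 0],
    [0.4, 0, 0, -0.02, 0, 0, 0],
  ],
)

```text
clock: 8.75
tcp_pos: [452.6, 171.5, 109.2]
tcp_rot: [0.835, 0.551, 0.0, -0.001]
contact_force: [-5.5, -1.6, 11.8]
opening: 53.9
```

>>> servo_tool(
  increments=[
    [1, 0, 0, 0, 0, 0, 0],
    [1, 0, 0, 0, 0, 0, 0],
    [1, 0, 0, 0, 0, 0, 0],
    [1, 0, 0, 0, 0, 0, 0],
    [1, 0, 0, 0, 0, 0, 0],
  ],
)

```text
clock: 9.25
tcp_pos: [452.6, 171.7, 108.0]
tcp_rot: [0.834, 0.551, 0.0, 0.0]
contact_force: [0.5, -0.3, 0.7]
opening: 87.3
```

>>> servo_tool(
  increments=[
    [1, 0, 0, 0.31, 0, 0, 0],
    [1, 0, 0, 0.62, 0, 0, 0],
    [1, 0, 0, 0.62, 0, 0, 0],
  ],
)

```text
clock: 9.55
tcp_pos: [454.2, 172.0, 172.9]
tcp_rot: [0.835, 0.551, 0.003, 0.0]
contact_force: [0.7, 0.2, 0.3]
opening: 88.0
```

```bash
python3 - <<'E'
from station import r
from h import *
s=r.read_state();print(s['clock'],s['tcp_pos'],s['contact_force'],s['opening'])
y=np.radians(-23.1)
J=(box(452.5,171.4,y,27,8,56),(0,255,0)); B=(box(452.5,171.3,y,60,0,20),(255,0,0)); P=(box(452.5,171.3,y,29,8,20),(255,255,0))
for n,o,b in(("side","pics/o5.png",(180,200,110,90,7)),("top","pics/o6.png",(165,270,110,100,6))):
    f=r.grab_frame(n); pickle.dump(f,open(n+"5.pkl","wb"))
    overlay(f,[J,B,P],*b,o)
    C=cloud(f);m=np.zeros((480,640),bool);m[b[1]:b[1]+b[3],b[0]:b[0]+b[2]]=1
    z=C[...,2]
    for lo,hi in((52,60),(80,90)):
        Q=C[m&(z>lo)&(z<hi)&(np.hypot(C[...,0]-452.5,C[...,1]-171.4)<33)];print(n,lo,len(Q),np.median(Q[:,2]),Q[:,:2].min(0),Q[:,:2].max(0))
E
```

```text
9.55 [454.21709817 171.97514029 172.91884306] [0.716856   0.1948581  0.29985376] 88.03220377240406
side 52 131 56.29774823186275 [420.78544674 139.06651791] [478.6531636  201.14237575]
side 80 203 86.13463370933796 [427.33651723 146.10954942] [472.78809302 194.24314503]
top 52 188 56.096221161904126 [421.76531116 139.29945606] [478.55661285 175.86298657]
top 80 153 85.88309060392164 [430.39606105 147.37423279] [473.01884747 169.48757273]
```

View pics/o5.png

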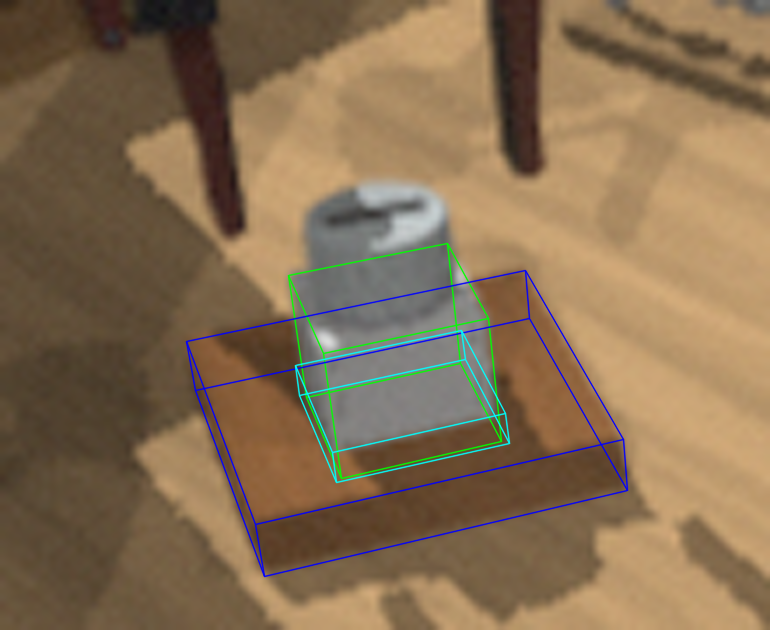

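View pics/o6.png

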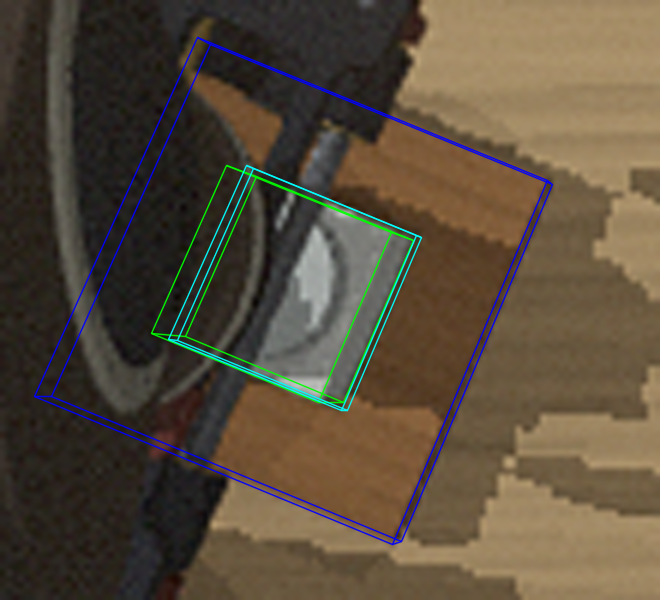

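>>> servo_tool(
  increments=[
    [1, 0, 0, -0.15, 0, 0, 0],
    [1, 0, 0, -0.3, 0, 0, 0],
    [1, 0, 0, -0.3, 0, 0, 0],
    [1, 0, 0, -0.3, 0, 0, 0],
  ],
  newtons=40,
)

```text
clock: 10.05
tcp_pos: [452.1, 171.2, 139.4]
tcp_rot: [0.835, 0.551, -0.001, 0.0]
contact_force: [-0.5, -0.3, -0.3]
opening: 87.6
```

>>> servo_tool(
  increments=[
    [0.3, 0, 0, 0, 0, 0, 0],
    [0.3, 0, 0, 0, 0, 0, 0],
    [0.3, 0, 0, 0, 0, 0, 0],
    [0.3, 0, 0, 0, 0, 0, 0],
    [0.3, 0, 0, 0, 0, 0, 0],
    [0.3, 0, 0, 0, 0, 0, 0],
    [0.3, 0, 0, 0, 0, 0, 0],
  ],
)

```text
clock: 10.75
tcp_pos: [452.5, 171.7, 140.2]
tcp_rot: [0.834, 0.551, 0.0, -0.0]
contact_force: [0.2, -1.5, 1.9]
opening: 45.5
```

```bash
python3 - <<'E'
from station import r
from h import *
s=r.read_state();print(s['clock'],s['tcp_pos'],s['contact_force'],s['torque'],s['opening'],s['q'])
f=r.grab_frame("side");crop(f,180,170,110,110,7,"pics/c7.png")
E
```

```text
10.75 [452.50526431 171.6712003  140.16532227] [ 0.23531017 -1.47353565  1.87568382] [-0.08046124  0.19100794  0.04079944] 45.469430248066594 [-0.96614132  0.45610068  0.63937429  2.12091146 -0.42535053  0.69079624
 -0.44522561]
```

View pics/c7.png

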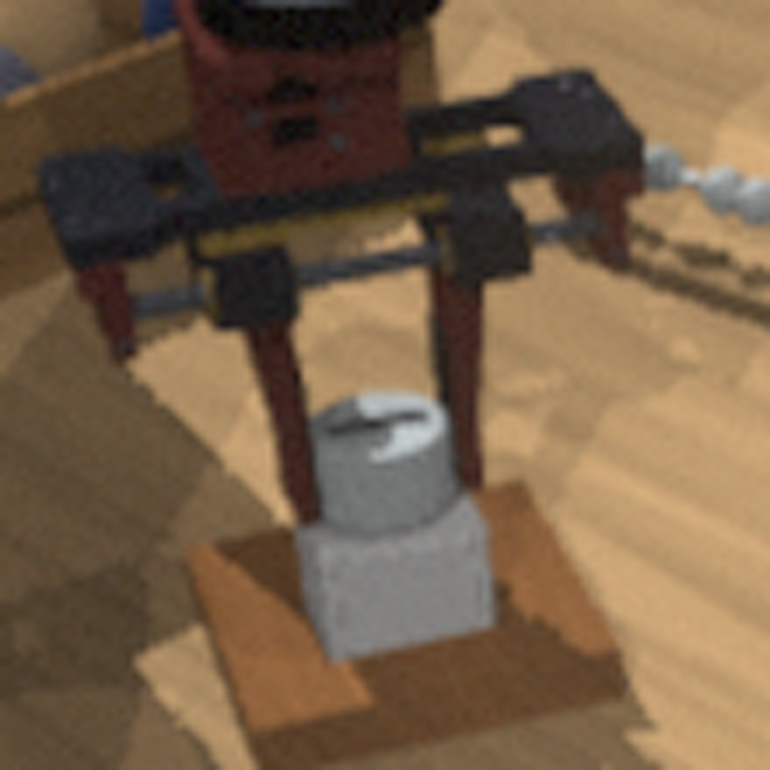

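The fingers hold the lid at an opening of 45.5 mm, and the jar sits home. Now I'll turn it anticlockwise, in two parts.

>>> servo_tool(
  increments=[
    [0.3, 0, 0, 0, 0, 0, 0.06],
    [0.3, 0, 0, 0, 0, 0, 0.13],
    [0.3, 0, 0, 0, 0, 0, 0.2],
    [0.3, 0, 0, 0, 0, 0, 0.27],
    [0.3, 0, 0, 0, 0, 0, 0.34],
    [0.3, 0, 0, 0, 0, 0, 0.4],
    [0.3, 0, 0, 0, 0, 0, 0.4],
  ],
)

```text
clock: 11.5
tcp_pos: [452.2, 171.7, 140.1]
tcp_rot: [0.634, 0.773, 0.0, -0.0]
contact_force: [-2.4, 0.9, 3.7]
opening: 45.2
```

```bash
python3 - <<'E'
from station import r
from h import *
s=r.read_state();print(s['clock'],s['tcp_pos'],s['contact_force'],s['torque'],s['opening'],s['q'])
x,yy=s['tcp_rot'][:2];print("jaw deg",2*np.degrees(np.arctan2(yy,x))-90)
f=r.grab_frame("side");crop(f,180,170,110,110,7,"pics/c8.png")
E
```

```text
11.5 [452.23595882 171.65081841 140.14693546] [-2.35415043  0.9417666   3.67923676] [ 0.08770884  0.42779846 -0.16143788] 45.22755295502352 [-0.8423728   0.4233857   0.47521523  2.1140328  -0.30870955  0.67016725
  0.03843913]
jaw deg 11.299323672368715
```

View pics/c8.png

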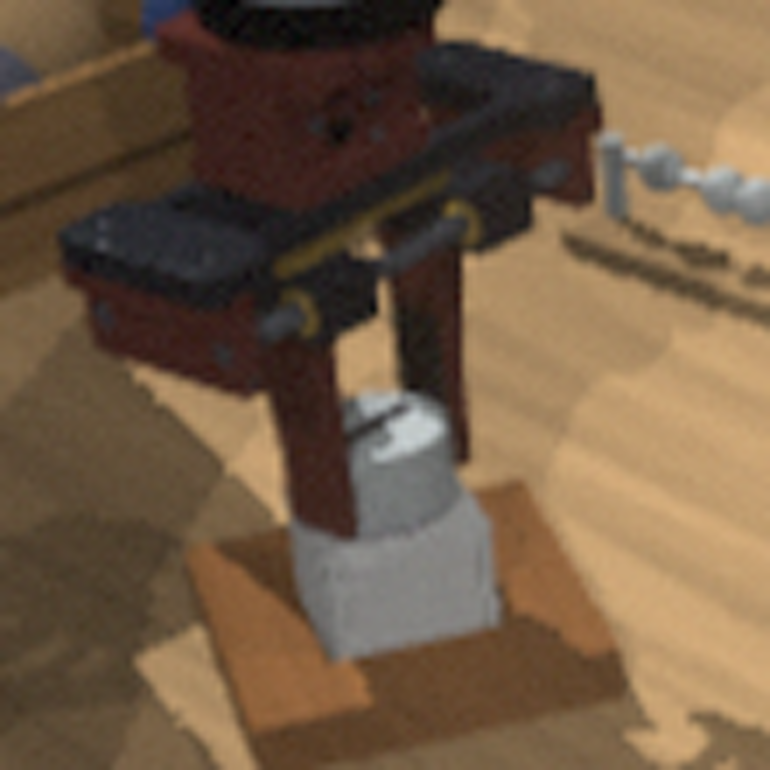

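The lid turns with the fingers: its inlay still lines up with the jaws, and the jar has stayed put. I'll carry on to about 1.25 rad.

>>> servo_tool(
  increments=[
    [0.3, 0, 0, 0, 0, 0, 0.06],
    [0.3, 0, 0, 0, 0, 0, 0.13],
    [0.3, 0, 0, 0, 0, 0, 0.2],
    [0.3, 0, 0, 0, 0, 0, 0.27],
    [0.3, 0, 0, 0, 0, 0, 0.34],
    [0.3, 0, 0, 0, 0, 0, 0.4],
    [0.3, 0, 0, 0, 0, 0, 0.43],
    [0.3, 0, 0, 0, 0, 0, 0.43],
    [0.3, 0, 0, 0, 0, 0, 0.43],
  ],
)

```text
clock: 12.45
tcp_pos: [452.1, 171.6, 140.1]
tcp_rot: [0.358, 0.934, -0.0, -0.0]
contact_force: [-3.7, -0.3, 5.5]
opening: 44.8
```

```bash
python3 - <<'E'
from station import r
from h import *
s=r.read_state();print(s['clock'],s['tcp_pos'],s['contact_force'],s['torque'],s['opening'],s['q'])
x,yy=s['tcp_rot'][:2];print("jaw deg",2*np.degrees(np.arctan2(yy,x))-90)
f=r.grab_frame("side");crop(f,180,170,110,110,7,"pics/c9.png")
f=r.grab_frame("top");crop(f,165,270,110,100,6,"pics/c10.png")
E
```

```text
12.45 [452.14970171 171.59768048 140.11117972] [-3.65882937 -0.34579494  5.45186867] [ 0.03181192  0.69400051 -0.14794419] 44.77311915021624 [-0.71006827  0.40313551  0.30619996  2.10582053 -0.19487391  0.65951216
  0.56551156]
jaw deg 47.99999381735401
```

View pics/c9.png

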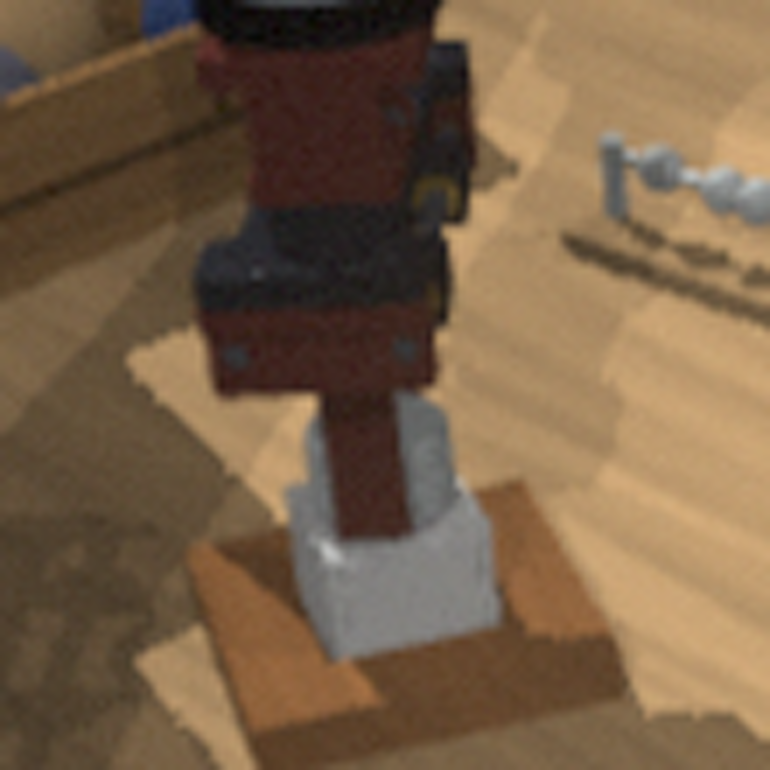

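View pics/c10.png

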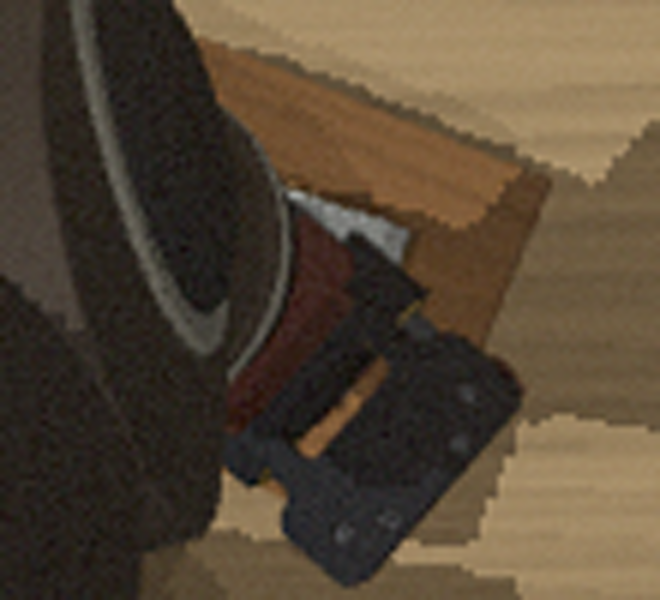

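>>> servo_tool(
  increments=[
    [0.3, 0, 0, 0.01, 0, 0, 0],
    [0.3, 0, 0, 0.02, 0, 0, 0],
    [0.3, 0, 0, 0.03, 0, 0, 0],
    [0.3, 0, 0, 0.03, 0, 0, 0],
  ],
)

```text
clock: 12.95
tcp_pos: [452.1, 171.4, 142.9]
tcp_rot: [0.357, 0.934, -0.0, -0.0]
contact_force: [-1.8, -0.8, -1.4]
opening: 44.9
```

```bash
python3 - <<'E'
from station import r
from h import *
s=r.read_state();print(s['clock'],s['tcp_pos'],s['contact_force'],s['torque'],s['opening'])
f=r.grab_frame("side");crop(f,180,170,110,110,7,"pics/c11.png")
E
```

```text
12.95 [452.13407651 171.43247924 142.9482612 ] [-1.82591167 -0.84587226 -1.36469888] [-0.07575216  0.61454647 -0.03127786] 44.9477041218852
```

View pics/c11.png

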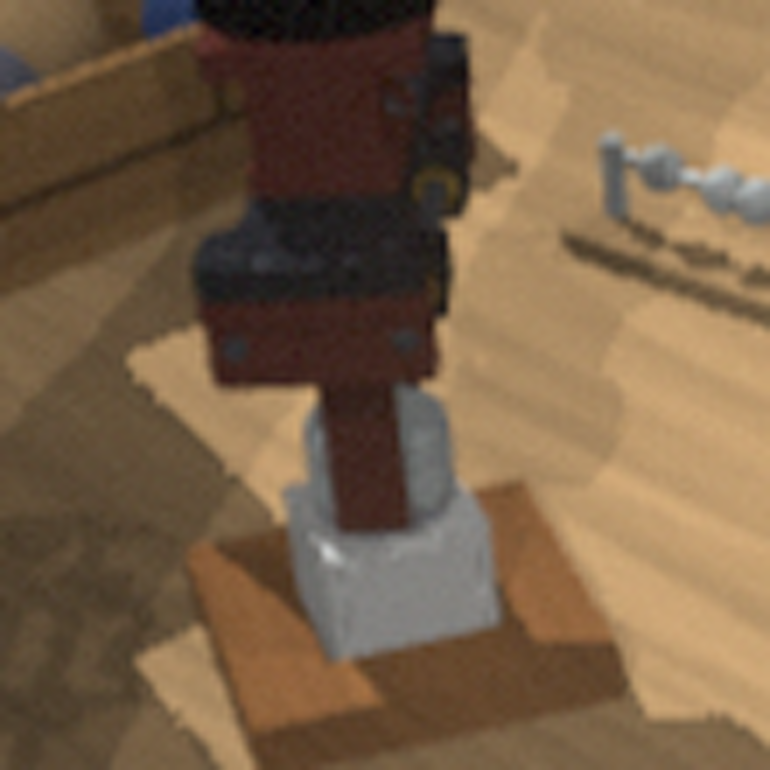

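>>> servo_tool(
  increments=[
    [0.3, 0, 0, 0.03, 0, 0, 0],
    [0.3, 0, 0, 0.06, 0, 0, 0],
    [0.3, 0, 0, 0.09, 0, 0, 0],
    [0.3, 0, 0, 0.12, 0, 0, 0],
    [0.3, 0, 0, 0.12, 0, 0, 0],
  ],
)

```text
clock: 13.5
tcp_pos: [453.0, 171.7, 155.7]
tcp_rot: [0.357, 0.934, 0.001, 0.001]
contact_force: [0.3, -0.6, -1.6]
opening: 44.7
```

>>> servo_tool(
  increments=[
    [0.3, 0, 0, 0.05, 0, 0, 0],
    [0.3, 0, 0, 0.1, 0, 0, 0],
    [0.3, 0, 0, 0.15, 0, 0, 0],
    [0.3, 0, 0, 0.2, 0, 0, 0],
    [0.3, 0, 0, 0.2, 0, 0, 0],
    [0.3, 0, 0, 0.2, 0, 0, 0],
    [0.3, 0, 0, 0.2, 0, 0, 0],
  ],
)

```text
clock: 14.2
tcp_pos: [452.4, 171.6, 174.9]
tcp_rot: [0.357, 0.934, -0.0, -0.0]
contact_force: [0.4, 0.8, -0.7]
opening: 44.9
```

```bash
python3 - <<'E'
from station import r
from h import *
s=r.read_state();print(s['clock'],s['tcp_pos'],s['contact_force'],s['torque'],s['opening'])
f=r.grab_frame("side");crop(f,180,170,110,110,7,"pics/c12.png");pickle.dump(f,open("side9.pkl","wb"))
J=(box(452.5,171.4,np.radians(-23.1),27,8,56),(0,255,0))
overlay(f,[J],180,190,110,100,7,"pics/o9.png")
f=r.grab_frame("top");cv2.imwrite("pics/top9.png",f["frame"][:,:,::-1])
C=cloud(pickle.load(open("side9.pkl","rb")));z=C[...,2];Q=C[(abs(z-56)<3)&(np.hypot(C[...,0]-452.5,C[...,1]-171.4)<38)];print(np.median(Q[:,2]),len(Q))
E
```

```text
14.2 [452.35423697 171.59782761 174.90543507] [ 0.35915387  0.83536837 -0.66912987] [-0.02063369 -0.03543406 -0.00439776] 44.85885667138091
56.36323185886902 157
```

View pics/c12.png

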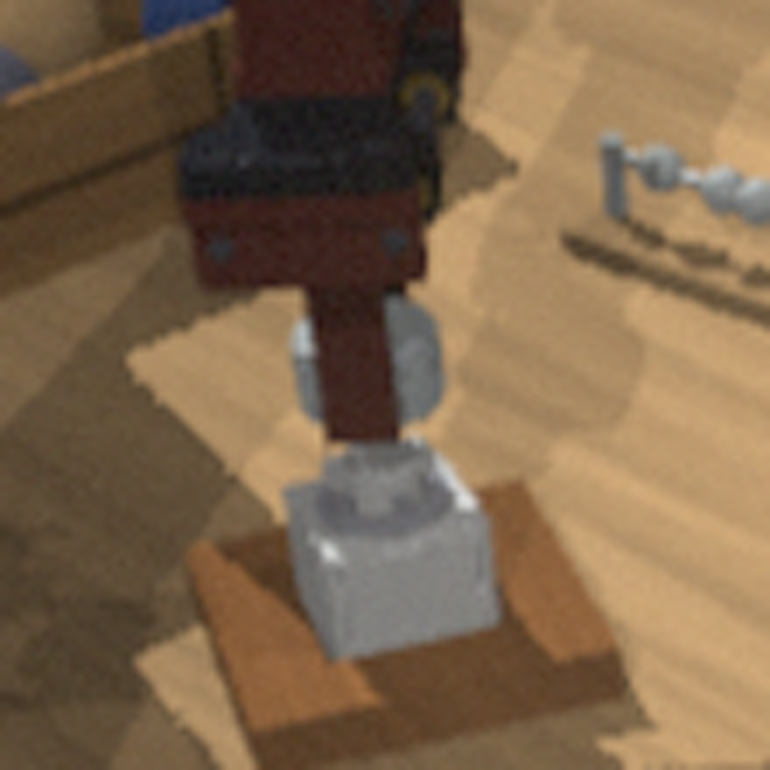

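View pics/o9.png

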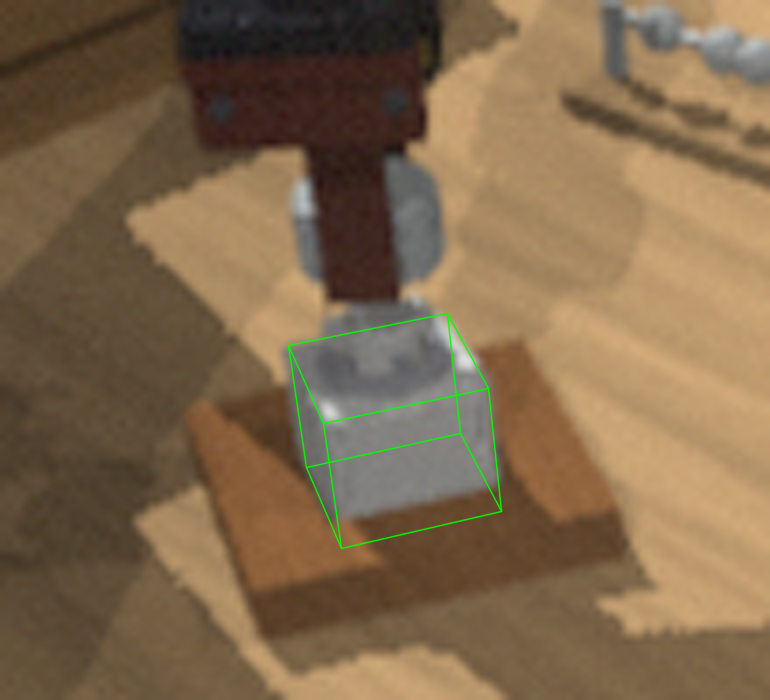

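View pics/top9.png

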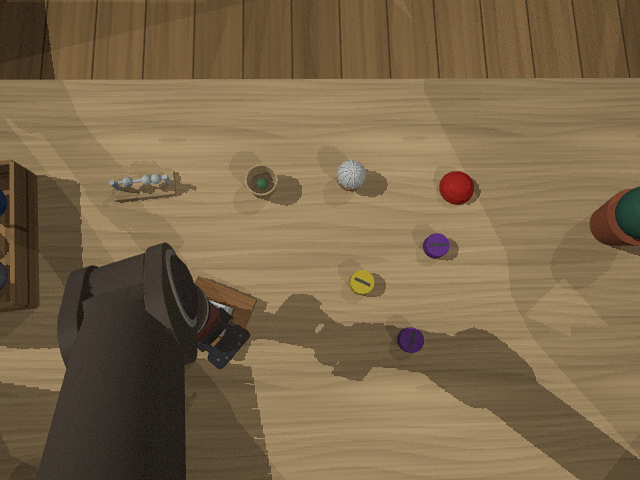

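```bash
python3 - <<'E'
from station import r
print(r.finish_job()); s=r.read_state(); print(s['clock'],s['tcp_pos'],s['opening'])
E
```

```text
the job is handed in; nothing more can be done
None
the job is handed in; nothing more can be done
```

I seated the square jar in the bamboo pocket with its lid on, then unscrewed the lid and lifted it straight up. The gripper is still holding the lid over the jar, and I handed the job in at about 14.2 s with no verdict reported.

- **Jar in the pocket:** Contact came exactly 8 mm above the jar's height on the shelf, which is the pocket floor. The jar's top measured 56.1–56.4 mm above the shelf before and after unscrewing (56 mm is fully home). It looked turned by a few hundredths of a radian at most, within the pocket's play.
- **Unscrewing:** The tool turned 1.24 rad anticlockwise. The lid turned with the fingers up to 0.6 rad, the last point where I could see its inlay. I had no direct reading of the thread. I estimate it at 1.17–1.24 rad, and the lid then came off with only its own weight on the wrist.
- **Final position:** The lid's lower edge is about 21 mm above the jar's mouth, and the tool axis is within about 1 mm of where the jar was released. The fingers grip at 40 N with the opening steady at 44.9 mm, and the tool is level. The lid's own tilt was mostly hidden by the fingers and was not measured.
- **Other objects:** In the last top view, the cup, dome, ribbed sphere, beads and the purple and yellow lids are where they started.
- **Disagreement:** The two cameras differed by up to about 4 mm in absolute position. I used the average together with the tool's own reading, and the jar went in without touching the rim.

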